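Clamp the tube block on the bench shaker and start it

TASK

Load the drilled metal tube block onto the bench shaker: stand it on the two rails between the clamp jaws, holes up, long sides along the jaws and about midway along them, lowering it right down before you let go. Slide the movable jaw up until the block is held snug and square against the fixed jaw, and only then press the larger of the two buttons fully down and let it spring back. Do not press the smaller button, and leave the other things on the bench where they are.

Things in the scene. Friction and masses are not known exactly. Their poses are not given: they have to be found in the camera images.
- block: tube block: plain aluminium block 56 (x) x 32 (y) x 45 (z) mm, about 0.19 kg, with eight 10 mm tube holes in its top; stands loose on the bench, holes up. Origin: centre of the underside, x along its length, z up. A half turn about z makes no difference.
- shaker: fixed bench shaker, white housing; spans x -100 to +90, y -120 to +120 mm from its origin (bench height). z up. Its edge at x -100 to -50 is the control strip, 55 mm high, with two buttons. Behind it an aluminium platform (x -45 to +87, y -116 to +116, top at 66 mm) carries the clamp, centred at x = 21: two rails 6 x 6 mm along y, 36 mm apart, tops at 72 mm, and two jaws.
- fixed_jaw (a point): middle of the top edge of the fixed jaw's clamping face (steel bar, 60 mm along x, 16 mm thick, top 92 mm above the bench, 20 mm above the rails), at y = -30 mm of the shaker. Axes as the shaker's; the movable jaw lies to +y.
- seat (a point): where the block's origin (centre of the underside) is when it is correctly clamped: on the rail tops (72 mm above the bench), 16 mm (half the block's width) from the fixed jaw's face, midway along the jaws. Axes as the shaker's: x along the jaws, y from the fixed jaw towards the movable jaw, z up.
- jaw (a joint): travel of the movable jaw in m: 0 = open (52 mm between the jaw faces), grows as it slides along the shaker's -y to the fixed jaw; at 0.020 the gap is 32 mm, the block's width. It starts between 0 and 0.006 (gap 46 to 52 mm). It slides stiffly (about 6 N), has no spring and stays where it is left; end stop at 0.045.
- jaw_lug (a point): top centre of the dark lug on the movable jaw, 108 mm above the bench. Jaw: steel, 60 mm (x) x 34 mm (y), top at 92 mm; lug: 30 (x) x 10 (y) mm, 16 mm above that, flush with the jaw's back, an upright face 5 mm from this point in the shaker's +y, clear to push on (60 mm of platform behind). The clamping face is 29 mm from it in -y. Axes as the shaker's.
- start (a joint): travel of the larger button in m: 0 = out, 0.006 = fully down. Its spring takes 1.5 N to start and 5 N fully down.
- start_top (a point): centre of the top of the larger, start button: grey, 26 mm across, in a black collar 42 mm across, top 77 mm above the bench when out and 71 mm when down (the collar is at 67 mm); pressed straight down. On the control strip on the shaker's +y side.
- small (a joint): travel of the smaller button in m: 0 = out, 0.004 = down; not to be pressed.
- small_top (a point): centre of the top of the smaller button: grey, 14 mm across, in a black collar 30 mm across, top 75 mm above the bench, on the control strip 80 mm from the larger button in the shaker's -y.
- mortar: white mortar, 94 mm across and 48 mm high, pestle in it sticking out to one side up to 80 mm high; bystander. Origin: centre of the underside.
- wash_bottle: white wash bottle with a blue cap and a bent spout, 72 mm across, 146 mm to the cap's top, 195 mm with the spout, which reaches 65 mm out along x; bystander. Origin: centre of the underside.
- tape: roll of tape lying flat, 90 mm across, 15 mm high; bystander. Origin: centre of the underside.

How it is judged:
On the way, in this order (a step that is already met when the one before it is completed fails the run):
1. the block has been lowered onto the rails between the open jaws (within 4 mm of the rails) with the fingers still on it (x of block in the frame of seat between -0.015 and 0.015 m and y of block in the frame of seat between -0.006 and 0.024 m and z of block in the frame of seat between -0.003 and 0.004 m and angle between block's own z axis and vertical below 0.06 rad and angle between the x axis of block and the x axis of seat, either way round below 0.25 rad and contact force between the fingers and block above 0.3 N), for 0.05 s.
2. the block is clamped square against the fixed jaw by the movable jaw (x of block in the frame of seat between -0.015 and 0.015 m and y of block in the frame of seat between -0.003 and 0.003 m and z of block in the frame of seat between -0.003 and 0.0025 m and angle between block's own z axis and vertical below 0.06 rad and angle between the x axis of block and the x axis of seat, either way round below 0.05 rad and value of joint jaw above 0.018 m), for 0.2 s.
3. the larger button is pressed fully down (value of joint start above 0.005 m), for 0.05 s.
At the end, for the whole second after the job is handed in: Block upright and at rest on the rails (within 2.5 mm), midway along the jaws within 15 mm, within 3 mm of the fixed jaw and parallel to it within 0.05 rad; movable jaw slid up to it (travel over 18 mm: gap 2 mm at most); both buttons out again (under 1 mm) (all of step 2 and linear speed of block below 0.01 m/s and value of joint each of start, small below 0.001 m); the robot touches nothing.
It fails at once if the larger button is pressed before the movable jaw is closed on the block (value of joint start above 0.003 m and not (value of joint jaw above 0.018 m)).
It fails at once if the smaller button is pressed (over 2 mm) (value of joint small above 0.002 m).
It fails at once if a bystander is moved more than 30 mm or tipped over (distance of any of mortar, wash_bottle, tape from where it was at the start of the episode above 0.03 m or angle between any of mortar, wash_bottle, tape's own z axis and vertical above 0.5 rad).
It also fails if it takes over 54 s, if anything falls off the work surface, if the arm or the gripper's body presses on something with over 40 N, if the wrist force passes 120 N, or if a joint passes its speed limit or range.

ROBOT

A 6-joint arm with a two-finger parallel gripper is mounted at the origin on the work surface. World frame = base frame: x ahead of the robot, y to its left, z up, the work surface at z = 0. Lengths are in m, angles in rad, forces in N, time in s.
With the tool pointing down it reaches from about 0.425 to 0.95 m from the base axis. Payload 3.5 kg.
Tool frame: the origin (TCP) lies at the very end of the fingers, on their centre line; the grasp point (between the pads) lies 19 mm behind it; z points along the fingers, y is the line along which they close (so a half turn about z gives the same grasp; the last joint's range is limited). The gripper opens to 85 mm and grips with 20 to 120 N. Pads are 22 mm wide; open, the fingers measure 114 mm over their backs; the gripper's body (76 mm by 85 mm) begins 54 mm behind the grasp point. The pads swing forward as they close: fully open they stand 13 mm farther back than shut.
Start: joints at [0.966, 0.286, 1.577, -0, 1.279, -0.15], TCP at [0.296, 0.606, 0.231] pointing down, gripper open.
Joint ranges: [-2.77, 2.77], [-0.9, 2.22], [0.21, 2.48], [-1.53, 4.67], [0.24, 2.81], [-2.84, 2.84]. Speed limits (rad/s): [2.79, 2.79, 3.14, 3.14, 3.14, 3.14].

INTERFACE

Orientations are given as a unit quaternion [x, y, z, w].
In Python, from plant import ctrl gives the robot as it stands.
- The arm moves only by the shell command python3 inch.py [FORCE], which reads ROWS from standard input. ROWS is a JSON object with one list for each field, all of the same length, 1 to 10, a row being the entries at one place: sx, sy, sz (the shift in m), rx, ry, rz (a rotation vector in rad), aperture (the opening from 0.0 (shut) to 1.0 (fully open)); each row is the pose to reach, as a shift and turn from the pose commanded when the command began, along the tool's axes at that moment; what a row does not reach only later rows make up. A row lasts 1/8 s, in which the tool goes at most 0.0625 m and 0.188 rad, less where a joint would pass 70% of its speed; a pose out of reach is approached as far as the arm can. The fingers move at their own pace and stop on an object; FORCE is the grip in N (left out, the last holds). Time passes only in rows, so rows that do not move let the fingers close. It prints the time, the measured TCP pose, the force, the opening and the grip force at its end. Input that does not fit is refused with a message, and nothing moves.
- ctrl.get_state(): the state, without advancing time (a new reading comes with each control period).
- ctrl.read_camera(name): name is "scene" or "side" or "wrist"; returns a dict with "pixels" (480x640x3 uint8, red, green, blue), "camera_matrix" (3x3 intrinsics, pixels), "xyz" and "orientation" of the camera in the world. Camera axes: x right, y down, z forward; pixel columns grow to the right and rows downward; lengths in m; the calibration is good to about 2 mm. The wrist camera is an equidistant fisheye: a pixel r from the principal point sees the ray r / f radians off the axis. A picture is of the moment at which its call begins. There is no depth.
- ctrl.sign_off(): hands the job in; it is judged then, once.
The state is a dict: "time": time; "qpos": joint angles; "dq": joint speeds; "joint_efforts": joint torques, N m; "eef_pos": TCP position; "tcp_rot": TCP orientation; "contact_force": force on the tool from outside, world axes, zero at the start; "wrist_torque": the same for the moment, N m; "opening": opening from 0.0 (shut) to 1.0 (fully open); "finger_force": force on a finger pad.
Only numpy, scipy, OpenCV 4.12 (cv2) and the standard library are available. Lean on these libraries where they do the work, as an engineer would, in place of code of your own. Each camera call takes 0.05 s, during which the arm holds its last target. There are 200 camera calls.

## Working session

There is one attempt and no reset: what is moved stays moved. The work goes in short steps, Python scripts to look and compute and a shell command to move; the robot and the scene stay as the last step left them, time stands still between calls to the robot, and variables do not carry over. Pictures are saved under pics/ and viewed, at most 10 in all, crops included, and the job is handed in when it is done.

```bash
ls; mkdir -p pics
python3 - <<'E'
from plant import ctrl
import cv2,json
s=ctrl.get_state();print(s)
for n in("scene","side","wrist"):
    d=ctrl.read_camera(n);cv2.imwrite(f"pics/{n}0.png",d["pixels"][:,:,::-1]);print(n,d["camera_matrix"],d["xyz"],d["orientation"])
E
```

```text
inch.py
pics
plant.py
{'time': 0.0, 'qpos': array([ 9.65998550e-01,  2.87212082e-01,  1.57819325e+00, -1.50755087e-06,
        1.27859652e+00, -1.49981243e-01]), 'dq': array([ 0.00058502,  0.00225129, -0.00267839,  0.00012993, -0.00228346,
        0.00154936]), 'joint_efforts': array([-3.11603198e-04, -4.05990529e+01, -2.92619294e+01, -1.41745472e-04,
        5.91144111e-03,  7.72647098e-06]), 'eef_pos': array([0.29610659, 0.60584693, 0.22990744]), 'tcp_rot': array([ 2.25452901e-01,  9.74253324e-01, -1.12009457e-03, -4.43216900e-04]), 'contact_force': array([-0.26884356, -0.37828389,  0.19190931]), 'wrist_torque': array([-0.0196294 , -0.01454191, -0.02570006]), 'finger_force': 0.0, 'opening': 0.9975987488222109}
scene [[515.78098688   0.         317.80641486]
 [  0.         515.78098688 241.73040726]
 [  0.           0.           1.        ]] [1.20666644 0.13521861 0.81293743] [ 0.57769465  0.72017521 -0.29414462 -0.24717504]
side [[435.62592323   0.         323.55855188]
 [  0.         435.62592323 241.55814833]
 [  0.           0.           1.        ]] [ 0.34500043 -0.50908592  0.63296428] [ 0.91360349 -0.14200205  0.06271189 -0.37580754]
wrist [[371.64829954   0.         326.71298712]
 [  0.         371.64829954 244.59181685]
 [  0.           0.           1.        ]] [0.22650789 0.63982765 0.37313236] [0.83809752 0.52307594 0.08115892 0.13189898]
```

View pics/scene0.png

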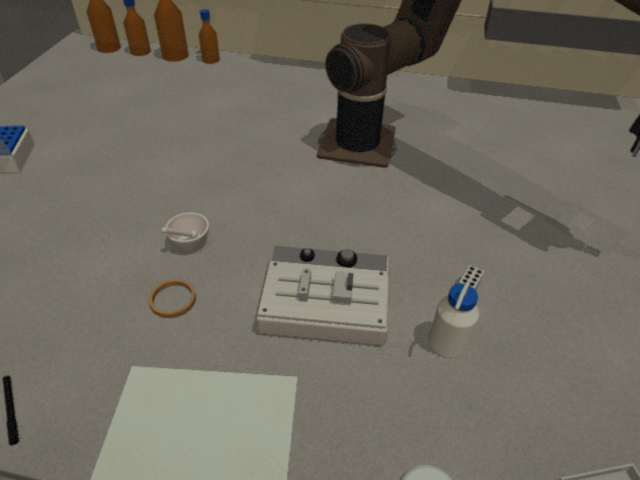

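View pics/side0.png

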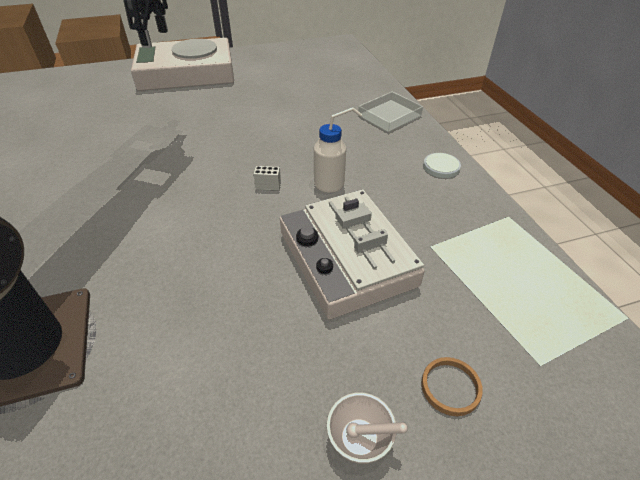

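View pics/wrist0.png

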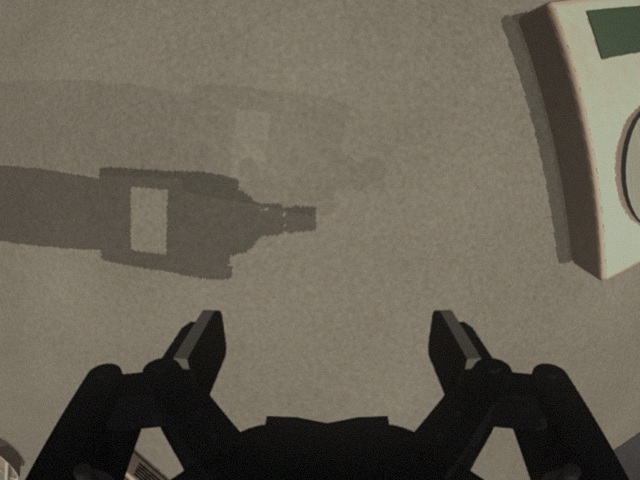

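The scene view shows the shaker centrally, with start at (347,257), small at (307,254), the lug at (350,282) and the block top near (472,275) behind the bottle. The side view shows start at (307,235), small at (325,265), the lug at (351,203) and the block top at (267,171). The wrist view doesn't cover the block yet.

```bash
cat > h.py <<'E'
import numpy as np, cv2
from scipy.spatial.transform import Rotation as R
from scipy.optimize import least_squares
from plant import ctrl
class Cam:
    def __init__(s,n,save=None):
        d=ctrl.read_camera(n); s.fish=n=="wrist"; s.K=d["camera_matrix"]; s.p=np.array(d["xyz"]); s.R=R.from_quat(d["orientation"]); s.im=d["pixels"]
        if save: cv2.imwrite(save,s.im[:,:,::-1])
    def ray(s,u,v):
        x=(u-s.K[0,2])/s.K[0,0]; y=(v-s.K[1,2])/s.K[1,1]
        if s.fish:
            r=np.hypot(x,y); d=np.array([x/r*np.sin(r),y/r*np.sin(r),np.cos(r)]) if r>0 else np.array([0,0,1.])
        else: d=np.array([x,y,1.])
        return s.R.apply(d/np.linalg.norm(d))
    def proj(s,P):
        q=s.R.inv().apply(np.atleast_2d(P)-s.p); h=np.hypot(q[:,0],q[:,1])+1e-12
        k=np.arctan2(h,q[:,2])/h if s.fish else 1/q[:,2]
        return np.c_[q[:,0]*k*s.K[0,0]+s.K[0,2],q[:,1]*k*s.K[1,1]+s.K[1,2]]
    def onz(s,u,v,z):
        d=s.ray(u,v); return s.p+d*(z-s.p[2])/d[2]
def tri(*obs): # (cam,u,v)...
    f=lambda X:np.concatenate([c.proj(X)[0]-[u,v] for c,u,v in obs])
    r=least_squares(f,[.6,.2,.05]); return r.x.round(4), np.abs(r.fun).max().round(2)
def totool(P): # world point -> shift in tool axes
    s=ctrl.get_state(); return R.from_quat(s["tcp_rot"]).inv().apply(np.array(P)-s["eef_pos"]).round(4)
E
python3 - <<'E'
from h import *
a=Cam("scene");b=Cam("side")
for n,p,q in(("start",(347,257),(307,235)),("small",(307,254),(325,265)),("lug",(350,281),(351,203)),("blocktop",(472,275),(267,171)),("bottlecap",(463,290),(330,128))):
    print(n,*tri((a,*p),(b,*q)))
for (u,v) in ((166,232),(190,240),(172,298)): print(a.onz(u,v,.04 if v<290 else .01))
E
```

```text
start [0.4977 0.0539 0.0641] 0.45
small [ 0.5069 -0.0265  0.063 ] 0.61
lug [0.5911 0.074  0.102 ] 0.23
blocktop [0.4739 0.3028 0.0447] 1.13
bottlecap [0.6112 0.2657 0.1504] 0.74
[ 0.48838998 -0.34087834  0.04      ]
[ 0.49975513 -0.28149527  0.04      ]
[ 0.63359339 -0.26998425  0.01      ]
```

```bash
echo '{"sx": [-0.05,-0.1,-0.15,-0.2,-0.25,-0.293,-0.293],"sy": [-0.033,-0.066,-0.1,-0.132,-0.165,-0.194,-0.194],"sz": [0,0,0,0,0,0,0],"rx": [0,0,0,0,0,0,0],"ry": [0,0,0,0,0,0,0],"rz": [0,0,0,0,0,0,0],"aperture": [1,1,1,1,1,1,1]}' | python3 inch.py; python3 -c "
from h import *
c=Cam('wrist','pics/w1.png');print(c.p,c.R.apply([0,0,1]));print(c.proj([[.474,.303,.045],[.498,.054,.077],[.611,.266,.146]]))"
```

```text
time: 1.12
eef_pos: [0.476, 0.3007, 0.2314]
tcp_rot: [0.228, 0.974, -0.0, 0.0]
contact_force: [-0.6, 0.1, -0.5]
opening: 0.995
finger_force: 0.0
[0.40637187 0.33475555 0.37437646] [ 0.27476348 -0.13628658 -0.95180407]
[[328.47955737 211.61775728]
 [128.17640119 344.10344734]
 [362.59862514 407.95201359]]
```

View pics/w1.png

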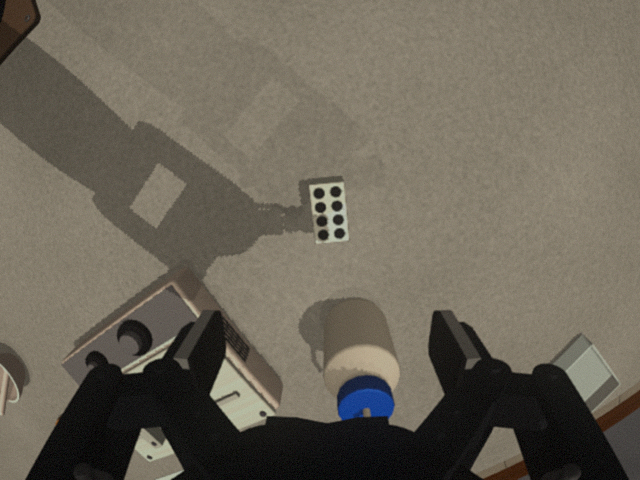

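The wrist view shows the block top centred near (329,212), with its long side nearly vertical in the image. The bottle cap is at (365,400) and the start button at (134,338). I'll segment the block top.

```bash
cat >> h.py <<'E'
def blocktop(c,u0,v0,w=60,z=.045,th=150):
    g=cv2.cvtColor(c.im,cv2.COLOR_RGB2GRAY); m=np.zeros_like(g); m[v0-w:v0+w,u0-w:u0+w]=(g[v0-w:v0+w,u0-w:u0+w]>th)*255
    m=cv2.morphologyEx(m,cv2.MORPH_CLOSE,np.ones((3,3)))
    cs,_=cv2.findContours(m,cv2.RETR_EXTERNAL,cv2.CHAIN_APPROX_NONE); k=max(cs,key=cv2.contourArea)[:,0]
    P=np.array([c.onz(u,v,z)[:2] for u,v in k.astype(float)])
    (ctr,sz,_)=r=cv2.minAreaRect((P*1000).astype(np.float32)); b=cv2.boxPoints(r)
    e=max((b[1]-b[0],b[2]-b[1]),key=np.linalg.norm)
    return np.array(ctr)/1000,sz,np.arctan2(e[1],e[0])%np.pi,k.mean(0),cv2.contourArea(k)
E
python3 - <<'E'
from h import *
c=Cam("wrist")
for t in (140,155,170): print(t,blocktop(c,329,212,45,th=t))
s=ctrl.get_state();print(s["qpos"])
E
```

```text
140 (array([0.47576053, 0.30314935]), (31.984960556030273, 55.93721389770508), np.float32(2.7823138), array([327.90625   , 214.55357143]), 1455.0)
155 (array([0.47552637, 0.30328748]), (30.89503288269043, 55.01093292236328), np.float32(2.78106), array([328.22685185, 214.39814815]), 1352.0)
170 (array([0.47552121, 0.30300912]), (29.948020935058594, 54.159324645996094), np.float32(2.7826357), array([328.22535211, 214.49765258]), 1248.5)
[ 3.88206507e-01  4.07962255e-02  1.85502459e+00  6.17992889e-04
  1.24590985e+00 -7.26656712e-01]
```

```bash
echo '{"sx": [0.001,0.001,0.001,0.001,0.001,0.001,0.001,0.001,0.001,0.001],"sy": [0.002,0.002,0.002,0.002,0.002,0.002,0.002,0.002,0.002,0.002],"sz": [0.02,0.04,0.06,0.08,0.1,0.11,0.12,0.12,0.12,0.12],"rx": [0,0,0,0,0,0,0,0,0,0],"ry": [0,0,0,0,0,0,0,0,0,0],"rz": [0.185,0.37,0.555,0.74,0.925,1.11,1.295,1.47,1.47,1.47],"aperture": [1,1,1,1,1,1,1,1,1,1]}' | python3 inch.py
python3 - <<'E'
from h import *
s=ctrl.get_state();y=R.from_quat(s["tcp_rot"]).apply([0,1,0]);print(np.arctan2(y[1],y[0])%np.pi)
c=Cam("wrist","pics/w2.png");u,v=c.proj([.4757,.3031,.045])[0];print(u,v)
try: print(blocktop(c,int(u),int(v),70,th=150))
except Exception as e: print(e)
print(totool([.4757,.3031,.012]))
E
```

```text
time: 2.48
eef_pos: [0.4741, 0.3066, 0.1115]
tcp_rot: [0.819, 0.573, 0.0, 0.0]
contact_force: [0.1, 0.1, 0.7]
opening: 0.998
finger_force: 0.0
2.7915693350193824
329.65280257958904 265.5727204162259
(array([0.47548343, 0.30280136]), (30.643714904785156, 54.91094207763672), np.float32(2.7898996), array([329.4962406 , 264.78195489]), 4131.0)
[-0.0026  0.0025  0.0996]
```

View pics/w2.png

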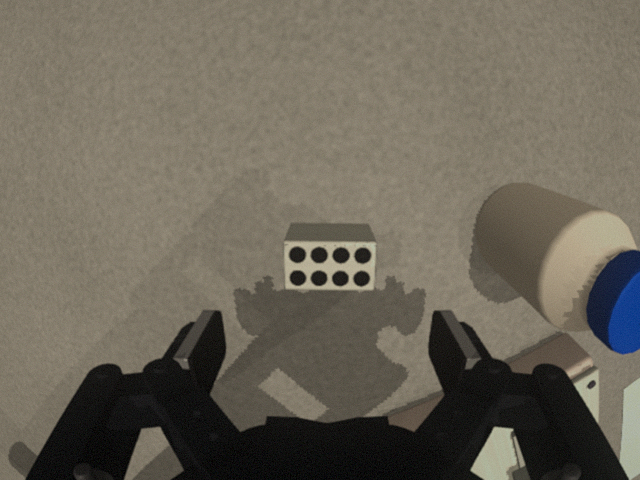

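The block top is centred at (329,265), aligned with the fingers, and both views agree. Next I descend and grip.

```bash
echo '{"sx": [-0.003,-0.003,-0.003,-0.003,-0.003,-0.003,-0.003,-0.003,-0.003],"sy": [0.002,0.002,0.002,0.002,0.002,0.002,0.002,0.002,0.002],"sz": [0.04,0.08,0.099,0.099,0.099,0.099,0.099,0.099,0.099],"rx": [0,0,0,0,0,0,0,0,0],"ry": [0,0,0,0,0,0,0,0,0],"rz": [0,0,0,0,0,0,0,0,0],"aperture": [1,1,1,1,0,0,0,0,0]}' | python3 inch.py 50; echo '{"sx": [0,0,0,0,0,0,0],"sy": [0,0,0,0,0,0,0],"sz": [-0.02,-0.08,-0.14,-0.2,-0.25,-0.28,-0.28],"rx": [0,0,0,0,0,0,0],"ry": [0,0,0,0,0,0,0],"rz": [0,0,0,0,0,0,0],"aperture": [0,0,0,0,0,0,0]}' | python3 inch.py
```

```text
time: 3.65
eef_pos: [0.4769, 0.3029, 0.0145]
tcp_rot: [0.821, 0.572, 0.002, 0.0]
contact_force: [-0.6, 0.7, 6.7]
opening: 0.647
finger_force: 55.3
time: 4.53
eef_pos: [0.4762, 0.3025, 0.2962]
tcp_rot: [0.821, 0.572, 0.003, 0.001]
contact_force: [0.1, -0.0, -1.5]
opening: 0.648
finger_force: 54.6
```

```bash
echo '{"sx": [-0.045,-0.09,-0.134,-0.179,-0.223,-0.268,-0.312,-0.312,-0.312],"sy": [0.028,0.056,0.084,0.112,0.14,0.168,0.195,0.195,0.195],"sz": [0,0,0,0,0,0,0,0,0],"rx": [0,0,0,0,0,0,0,0,0],"ry": [0,0,0,0,0,0,0,0,0],"rz": [-0.067,-0.134,-0.2,-0.27,-0.335,-0.4,-0.469,-0.469,-0.469],"aperture": [0,0,0,0,0,0,0,0,0]}' | python3 inch.py; python3 -c "
from h import *
c=Cam('wrist','pics/w3.png');print(c.p);print(c.proj([[.498,.054,.077],[.591,.074,.108]]))"
```

```text
time: 5.65
eef_pos: [0.549, -0.0577, 0.2901]
tcp_rot: [0.666, 0.746, -0.001, -0.002]
contact_force: [0.5, 0.1, -1.8]
opening: 0.647
finger_force: 54.5
[0.54139951 0.01928785 0.43336069]
[[286.49549187  89.29184822]
 [392.46334669  76.03961007]]
```

View pics/w3.png

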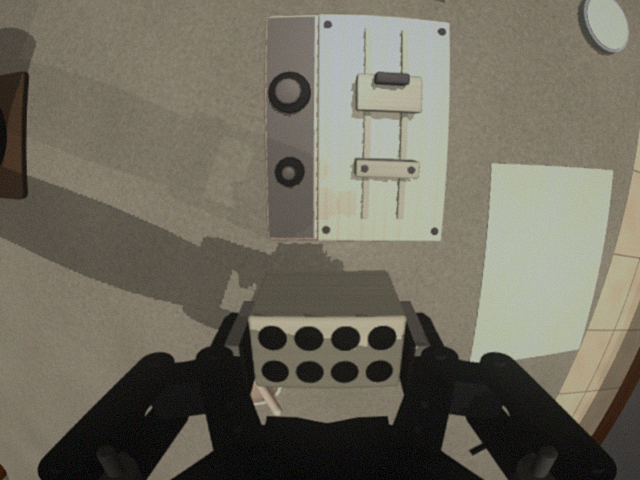

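The block is gripped, top near (325,350). The shaker is in full view: start (289,91), small (289,171), movable jaw (390,93) with its lug (392,78), fixed jaw (387,168). I'll zoom in.

```bash
python3 -c "
import cv2
i=cv2.imread('pics/w3.png')[60:190,260:440];cv2.imwrite('pics/z3.png',cv2.resize(i,None,fx=4.4,fy=4.4,interpolation=cv2.INTER_CUBIC))"
```

```text
(no output)
```

View pics/z3.png

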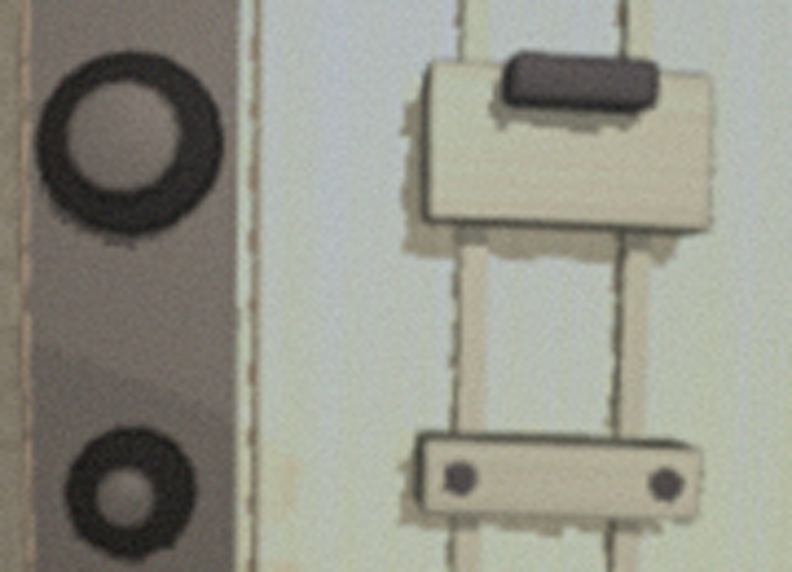

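The crop shows the fixed-jaw top corners at (428,443), (695,450), (430,513), (695,518), the movable-jaw top corners at (437,62), (711,72), (430,217), (711,230), the button tops at (124,135) and (127,497), and the lug top at (583,80). Next I fit the shaker pose to these points.

```bash
cat > fit.py <<'E'
from h import *
c=Cam("wrist");sc=Cam("scene");si=Cam("side")
crop=np.array([[428,443],[695,450],[430,513],[695,518],[437,62],[711,72],[430,217],[711,230],[124,135],[127,497],[583,80]],float)
uv=(crop+.5)/4.4-.5+[260,60]
def model(p):
    x,y,t,j,s,dz,bx=p
    M=np.array([[-9,-30,92],[51,-30,92],[-9,-46,92],[51,-46,92],[-9,56,92],[51,56,92],[-9,22,92],[51,22,92],[bx*1e3,s*1e3,77],[bx*1e3,s*1e3-80,75],[21,51,108]])/1e3
    M[[4,5,6,7,10],1]-=j
    W=R.from_euler('z',t).apply(M); return W+[x,y,dz]
def res(p,k=1):
    P=model(p); r=[(c.proj(P)-uv).ravel()]
    if k: r+=[.5*(sc.proj(P[[8,9,10]])-[[347,257],[307,254],[350,281]]).ravel(),.5*(si.proj(P[[8,9,10]])-[[307,235],[325,265],[351,203]]).ravel()]
    return np.concatenate(r)
for k in (0,1):
    f=least_squares(res,[.57,.03,.1,.003,.04,0,-.075],args=(k,),loss='soft_l1')
    print("x y yaw jaw start_y dz bx",f.x.round(4),res(f.x,k).round(1)[:40].reshape(-1,2).tolist())
p=f.x; p0=p.copy(); 
Rz=R.from_euler('z',p[2])
W=lambda q:(Rz.apply(np.array(q)/1e3)+[p[0],p[1],p[5]]).round(4)
print("seat",W([21,-14,72]),"lug",model(p)[10].round(4),"start",model(p)[8].round(4))
E
python3 fit.py; python3 -c "
from h import *
print(ctrl.get_state()['qpos'])"
```

```text
x y yaw jaw start_y dz bx [ 0.5775  0.0254  0.1097  0.0037  0.0365 -0.0098 -0.0755] [[0.0, -0.5], [1.3, -0.3], [-0.8, 0.2], [0.5, 0.7], [-1.0, -0.3], [-0.2, 0.9], [0.3, -0.1], [-0.7, -0.2], [0.0, 1.0], [0.0, -1.0], [0.7, -0.1]]
x y yaw jaw start_y dz bx [ 0.5775  0.0254  0.1102  0.0036  0.0365 -0.01   -0.0755] [[0.0, -0.5], [1.2, -0.3], [-0.8, 0.2], [0.5, 0.6], [-1.1, -0.3], [-0.2, 0.9], [0.3, -0.1], [-0.7, -0.2], [-0.0, 1.2], [0.0, -0.9], [0.6, -0.1], [-0.3, -0.2], [-0.3, -0.0], [-0.0, 1.3], [0.0, -0.7], [-0.2, -0.7], [0.3, 0.5]]
seat [0.5999 0.0138 0.062 ] lug [0.5932 0.0748 0.098 ] start [0.4985 0.0534 0.067 ]
[-2.86704022e-01 -2.58981876e-02  1.81115197e+00  9.45584687e-05
  1.35713928e+00 -4.03427073e-01]
```

Heights fit about 10 mm low, so I'll take a second wrist view with a sideways baseline to settle them.

```bash
echo '{"sx": [0,0,0,0,0],"sy": [0.05,0.1,0.13,0.13,0.13],"sz": [0,0,0,0,0],"rx": [0,0,0,0,0],"ry": [0,0,0,0,0],"rz": [0,0,0,0,0],"aperture": [0,0,0,0,0]}' | python3 inch.py
python3 - <<'E'
from h import *
c=Cam("wrist","pics/w4.png")
np.savez("w4.npz",K=c.K,p=c.p,q=c.R.as_quat())
P=np.array([[.4985,.0534,.077],[.5932,.0748,.108],[.6,-.02,.092]])
print(c.p,c.proj(P))
u,v=c.proj(P).mean(0).astype(int);u0,v0=max(u-110,0),max(v-70,0)
i=c.im[v0:v0+140,u0:u0+190,::-1];print(u0,v0,i.shape);cv2.imwrite('pics/z4.png',cv2.resize(i,None,fx=4.2,fy=4.2,interpolation=cv2.INTER_CUBIC))
E
```

```text
time: 6.48
eef_pos: [0.6786, -0.0424, 0.292]
tcp_rot: [0.665, 0.747, -0.0, -0.0]
contact_force: [0.6, -0.3, -1.4]
opening: 0.645
finger_force: 54.5
[0.67046662 0.03480715 0.43510075] [[159.88046629  99.57035344]
 [244.58639311  76.76561602]
 [246.16080179 179.81696263]]
106 48 (140, 190, 3)
```

View pics/z4.png

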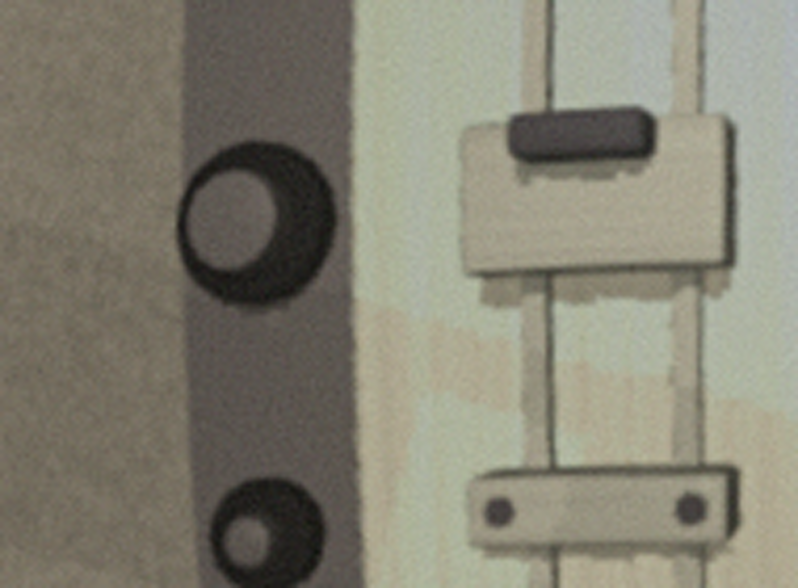

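This crop shows the start top at (230,220), the small top at (245,541), the fixed-jaw corners at (470,482), (728,470), (473,546), (728,538), the movable-jaw corners at (463,127), (727,115), (470,271), (727,263), and the lug at (582,133). I'll fit both views jointly.

```bash
cat > fit2.py <<'E'
from h import *
import copy
c2=Cam("wrist"); c1=copy.copy(c2)
z=np.load("w4.npz"); c2.p,c2.R=z["p"],R.from_quat(z["q"])
# view 1 camera: rigid to TCP (poses printed at the shot)
s=ctrl.get_state(); Rt=R.from_quat(s["tcp_rot"]); off=Rt.inv().apply(z["p"]-s["eef_pos"]); rel=Rt.inv()*R.from_quat(z["q"])
R1=R.from_quat([.666,.746,-.001,-.002]); c1.R=R1*rel; c1.p=np.array([0.54139951,0.01928785,0.43336069])
uv1=(np.array([[428,443],[695,450],[430,513],[695,518],[437,62],[711,72],[430,217],[711,230],[124,135],[127,497],[583,80]])+.5)/4.4-.5+[260,60]
uv2=(np.array([[470,482],[728,470],[473,546],[728,538],[463,127],[727,115],[470,271],[727,263],[230,220],[245,541],[582,133]])+.5)/4.2-.5+[106,48]
for a,b in zip(uv1,uv2): print(*tri((c1,*a),(c2,*b)))
def model(p):
    x,y,t,j,s,dz,bx=p
    M=np.array([[-9,-30,92],[51,-30,92],[-9,-46,92],[51,-46,92],[-9,56,92],[51,56,92],[-9,22,92],[51,22,92],[bx*1e3,s*1e3,77],[bx*1e3,s*1e3-80,75],[21,51,108]])/1e3
    M[[4,5,6,7,10],1]-=j
    return R.from_euler('z',t).apply(M)+[x,y,dz]
res=lambda p,F=None:np.concatenate([(c1.proj(model(p))-uv1).ravel(),(c2.proj(model(p))-uv2).ravel()])
def rz(q): q=np.array(q);q=np.insert(q,5,0);return res(q)
for f in (least_squares(res,[.57,.03,.1,.003,.04,0,-.075]),least_squares(rz,[.57,.03,.1,.003,.04,-.075])):
    p=f.x if len(f.x)==7 else np.insert(f.x,5,0)
    Rz=R.from_euler('z',p[2])
    print(p.round(4),np.abs(f.fun).max().round(2),"seat",(Rz.apply([.021,-.014,.072])+[p[0],p[1],p[5]]).round(4),"lug",model(p)[10].round(4),"start",model(p)[8].round(4))
E
python3 fit2.py
```

```text
[ 0.5703 -0.0058  0.0906] 0.03
[0.6286 0.0008 0.0846] 0.52
[ 0.5725 -0.0203  0.0923] 0.04
[ 0.6303 -0.014   0.0871] 0.21
[0.5623 0.0742 0.0933] 0.32
[0.6203 0.0815 0.0883] 0.61
[0.5652 0.0419 0.0863] 0.21
[0.6242 0.0478 0.0894] 0.12
[0.4987 0.0531 0.0761] 0.06
[ 0.5074 -0.0262  0.0753] 0.08
[0.5914 0.0734 0.1009] 0.06
[ 0.5755  0.0256  0.1069  0.0052  0.0356 -0.0041 -0.0743] 1.68 seat [0.5978 0.0139 0.0679] lug [0.5914 0.0734 0.1039] start [0.4978 0.053  0.0729]
[ 0.5755  0.026   0.107   0.0061  0.0352  0.     -0.0733] 2.83 seat [0.5979 0.0144 0.072 ] lug [0.5916 0.073  0.108 ] start [0.4988 0.0532 0.077 ]
```

```bash
echo '{"sx": [0.036,0.0727,0.0727,0.0727,0.0727,0.0727,0.0727],"sy": [-0.037,-0.0736,-0.0736,-0.0736,-0.0736,-0.0736,-0.0736],"sz": [0,0.02,0.07,0.12,0.16,0.16,0.16],"rx": [0,0,0,0,0,0,0],"ry": [0,0,0,0,0,0,0],"rz": [0,0,0,0,0,0,0],"aperture": [0,0,0,0,0,0,0]}' | python3 inch.py
python3 - <<'E'
from h import *
s=ctrl.get_state();y=R.from_quat(s["tcp_rot"]).apply([0,1,0]);print(np.arctan2(y[1],y[0]),totool([.5970,.0212,.0865]))
Cam("side","pics/s5.png")
E
```

```text
time: 7.45
eef_pos: [0.5988, 0.0203, 0.1347]
tcp_rot: [0.665, 0.747, 0.001, 0.001]
contact_force: [0.1, 0.7, -1.2]
opening: 0.648
finger_force: 54.3
0.11484793926271754 [ 0.0011 -0.0018  0.0482]
```

```bash
echo '{"sx": [0.001,0.001,0.001,0.001,0.001],"sy": [-0.0015,-0.0015,-0.0015,-0.0015,-0.0015],"sz": [0.02,0.035,0.042,0.045,0.045],"rx": [0,0,0,0,0],"ry": [0,0,0,0,0],"rz": [0.006,0.006,0.006,0.006,0.006],"aperture": [0,0,0,0,0]}' | python3 inch.py
python3 - <<'E'
import cv2,numpy as np
from h import *
c=Cam("side"); i=c.im[150:290,270:430,::-1]
cv2.imwrite('pics/z5.png',cv2.resize(i,None,fx=4.2,fy=4.2,interpolation=cv2.INTER_CUBIC))
E
```

```text
time: 8.12
eef_pos: [0.5965, 0.0214, 0.0874]
tcp_rot: [0.668, 0.745, 0.0, 0.0]
contact_force: [0.5, -0.4, -1.7]
opening: 0.652
finger_force: 54.5
```

```bash
echo '{"sx": [0,0],"sy": [0,0],"sz": [0.002,0.002],"rx": [0,0],"ry": [0,0],"rz": [0,0],"aperture": [0,0]}' | python3 inch.py | egrep 'eef|contact'; echo '{"sx": [0,0],"sy": [0,0],"sz": [0.002,0.002],"rx": [0,0],"ry": [0,0],"rz": [0,0],"aperture": [0,0]}' | python3 inch.py| egrep 'eef|contact'
```

```text
eef_pos: [0.5969, 0.0213, 0.0865]
contact_force: [-0.4, -0.2, 2.8]
eef_pos: [0.5969, 0.0213, 0.0864]
contact_force: [-5.6, 0.6, 12.1]
```

View pics/z5.png

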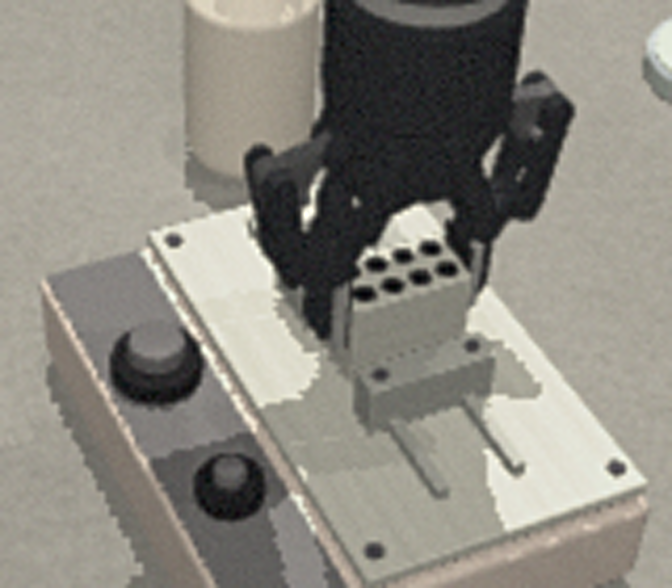

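The picture shows the block standing on the rails behind the fixed jaw, with clear gaps. Contact came at the expected height, so I release and lift.

```bash
echo '{"sx": [0,0,0,0,0],"sy": [0,0,0,0,0],"sz": [-0.003,-0.003,-0.003,-0.003,-0.003],"rx": [0,0,0,0,0],"ry": [0,0,0,0,0],"rz": [0,0,0,0,0],"aperture": [0,1,1,1,1]}' | python3 inch.py; echo '{"sx": [0,0,0,0,0],"sy": [0,0,0,0,0],"sz": [-0.03,-0.08,-0.13,-0.16,-0.16],"rx": [0,0,0,0,0],"ry": [0,0,0,0,0],"rz": [0,0,0,0,0],"aperture": [1,1,1,1,1]}' | python3 inch.py;python3 - <<'E'
from h import *
s=ctrl.get_state();y=R.from_quat(s["tcp_rot"]).apply([0,1,0]);print(np.arctan2(y[1],y[0]))
c=Cam("wrist","pics/w6.png");u,v=c.proj([.597,.0213,.117])[0].astype(int);print(u,v)
for t in(150,165,180):
  print(blocktop(c,u,v,60,z=.117,th=t)[:3])
E
```

```text
time: 9.3
eef_pos: [0.5961, 0.0214, 0.0861]
tcp_rot: [0.668, 0.745, -0.0, -0.0]
contact_force: [0.8, -1.2, 0.4]
opening: 1.0
finger_force: 0.0
time: 9.93
eef_pos: [0.5978, 0.0212, 0.2501]
tcp_rot: [0.667, 0.745, 0.002, 0.003]
contact_force: [-0.3, -0.1, 0.1]
opening: 0.996
finger_force: 0.0
0.10914604917074171
323 230
(array([0.59675885, 0.01977847]), (96.74351501464844, 97.09381866455078), np.float32(1.6772139))
(array([0.63189307, 0.02332199]), (21.607421875, 97.43453216552734), np.float32(1.7206177))Traceback (most recent call last):
  File "<stdin>", line 5, in <module>
  File "h.py", line 29, in blocktop
    cs,_=cv2.findContours(m,cv2.RETR_EXTERNAL,cv2.CHAIN_APPROX_NONE); k=max(cs,key=cv2.contourArea)[:,0]
                                                                        ~~~^^^^^^^^^^^^^^^^^^^^^^^^
ValueError: max() iterable argument is empty
```

```bash
echo '{"sx": [0.042,0.0825,0.0825,0.0825,0.0825,0.0825,0.0825,0.0825],"sy": [0,0,0,0,0,0,0,0],"sz": [0,0.02,0.07,0.12,0.15,0.166,0.166,0.166],"rx": [0,0,0,0,0,0,0,0],"ry": [0,0,0,0,0,0,0,0],"rz": [0,0,0,0,0,0,0,0],"aperture": [0,0,0,0,0,0,0,0]}' | python3 inch.py 50; echo '{"sx": [-0.004,-0.008,-0.011,-0.014,-0.016],"sy": [0,0,0,0,0],"sz": [0,0,0,0,0],"rx": [0,0,0,0,0],"ry": [0,0,0,0,0],"rz": [0,0,0,0,0],"aperture": [0,0,0,0,0]}' | python3 inch.py
```

```text
time: 10.98
eef_pos: [0.5882, 0.1034, 0.0816]
tcp_rot: [0.668, 0.745, 0.001, 0.001]
contact_force: [0.9, -1.4, -0.5]
opening: 0.002
finger_force: 0.0
time: 11.6
eef_pos: [0.5888, 0.0888, 0.0806]
tcp_rot: [0.668, 0.744, 0.001, -0.001]
contact_force: [-0.7, 5.5, 1.9]
opening: -0.0
finger_force: 3.1
```

```bash
echo '{"sx": [-0.002,-0.004,-0.006,-0.008,-0.01,-0.011],"sy": [0,0,0,0,0,0],"sz": [0,0,0,0,0,0],"rx": [0,0,0,0,0,0],"ry": [0,0,0,0,0,0],"rz": [0,0,0,0,0,0],"aperture": [0,0,0,0,0,0]}' | python3 inch.py|egrep 'eef|contact'; for k in 1 2 3; do :; done; echo '{"sx": [-0.001,-0.001],"sy": [0,0],"sz": [0,0],"rx": [0,0],"ry": [0,0],"rz": [0,0],"aperture": [0,0]}' | python3 inch.py|egrep 'eef|contact'; echo '{"sx": [-0.001,-0.001],"sy": [0,0],"sz": [0,0],"rx": [0,0],"ry": [0,0],"rz": [0,0],"aperture": [0,0]}' | python3 inch.py|egrep 'eef|contact'
```

```text
eef_pos: [0.5899, 0.0788, 0.0806]
contact_force: [-1.3, 7.8, 2.2]
eef_pos: [0.59, 0.0778, 0.0806]
contact_force: [-1.2, 8.0, 1.7]
eef_pos: [0.5901, 0.0768, 0.0806]
contact_force: [-0.1, 8.4, 2.6]
```

```bash
for i in 1; do echo '{"sx": [-0.001,-0.001],"sy": [0,0],"sz": [0,0],"rx": [0,0],"ry": [0,0],"rz": [0,0],"aperture": [0,0]}' | python3 inch.py|egrep 'eef|contact'; echo '{"sx": [-0.001,-0.001],"sy": [0,0],"sz": [0,0],"rx": [0,0],"ry": [0,0],"rz": [0,0],"aperture": [0,0]}' | python3 inch.py|egrep 'eef|contact'; echo '{"sx": [-0.001,-0.001],"sy": [0,0],"sz": [0,0],"rx": [0,0],"ry": [0,0],"rz": [0,0],"aperture": [0,0]}' | python3 inch.py|egrep 'eef|contact'; done
```

```text
eef_pos: [0.5902, 0.0758, 0.0806]
contact_force: [-0.6, 7.3, 1.0]
eef_pos: [0.5903, 0.0756, 0.0806]
contact_force: [-0.7, 9.5, 1.8]
eef_pos: [0.5902, 0.0756, 0.0807]
contact_force: [-1.2, 11.3, 1.9]
```

```bash
echo '{"sx": [-0.002,-0.003,-0.003],"sy": [0,0,0],"sz": [0,0,0],"rx": [0,0,0],"ry": [0,0,0],"rz": [0,0,0],"aperture": [0,0,0]}' | python3 inch.py|egrep 'eef|contact'; echo '{"sx": [0.008,0.02,0.03,0.03,0.03,0.03,-0.02,-0.08,-0.12,-0.12],"sy": [0,0,0,0,0,0,0,0,0,0],"sz": [0,0,-0.03,-0.08,-0.13,-0.16,-0.18,-0.18,-0.2,-0.2],"rx": [0,0,0,0,0,0,0,0,0,0],"ry": [0,0,0,0,0,0,0,0,0,0],"rz": [0,0,0,0,0,0,0,0,0,0],"aperture": [0,0,0,0,0,0,0,0,0,0]}' | python3 inch.py
python3 - <<'E'
from h import *
c=Cam("wrist","pics/w7.png");u,v=c.proj([.598,.02,.1])[0].astype(int);print(u,v,totool([.4985,.0532,.077]))
v0,u0=max(v-95,0),max(u-130,0);i=c.im[v0:v0+190,u0:u0+230,::-1];print(u0,v0)
cv2.imwrite('pics/z7.png',cv2.resize(i,None,fx=3.1,fy=3.1,interpolation=cv2.INTER_CUBIC))
E
```

```text
eef_pos: [0.5903, 0.0756, 0.0807]
contact_force: [-1.7, 20.9, 3.1]
time: 15.22
eef_pos: [0.6049, -0.0539, 0.2822]
tcp_rot: [0.669, 0.743, 0.0, 0.002]
contact_force: [0.1, 1.0, -0.1]
opening: 0.0
finger_force: 0.0
326 132 [ 0.116  -0.0943  0.2038]
196 37
```

View pics/z7.png

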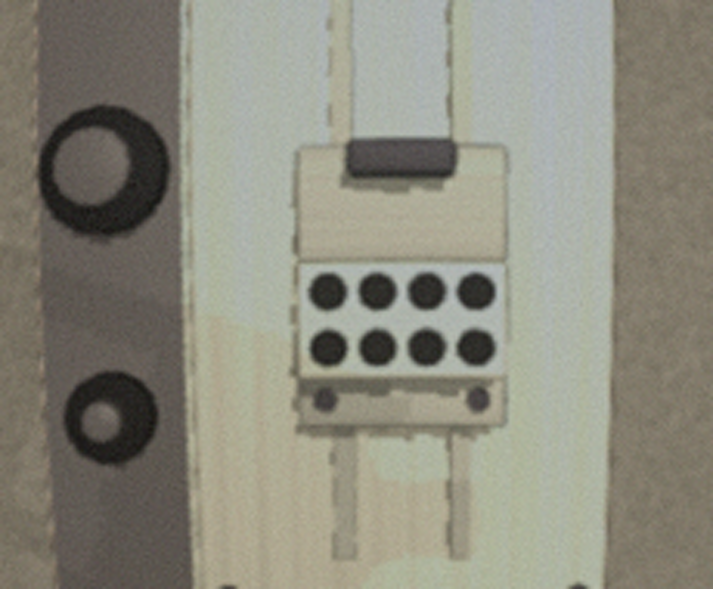

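The block is held square between the jaws, its top spanning crop (300,262) to (504,376), with no gap to either jaw. The start top is at (91,166). I move above it.

```bash
python3 -c "
from h import *
c=Cam('wrist');print(c.onz((91.5)/3.1-.5+196,166.5/3.1-.5+37,.077))"; echo '{"sx": [0.05,0.09,0.116,0.116,0.116,0.116,0.116,0.116],"sy": [-0.04,-0.075,-0.0943,-0.0943,-0.0943,-0.0943,-0.0943,-0.0943],"sz": [0,0,0.02,0.07,0.12,0.16,0.18,0.18],"rx": [0,0,0,0,0,0,0,0],"ry": [0,0,0,0,0,0,0,0],"rz": [0,0,0,0,0,0,0,0],"aperture": [0,0,0,0,0,0,0,0]}' | python3 inch.py; python3 -c "
from h import *
print(totool([.4985,.0532,.077]))"
```

```text
[0.49827395 0.05474    0.077     ]
time: 16.32
eef_pos: [0.4951, 0.0558, 0.0977]
tcp_rot: [0.667, 0.745, -0.002, -0.003]
contact_force: [0.9, -0.2, -0.9]
opening: 0.002
finger_force: 0.0
[-0.0029  0.0032  0.0207]
```

```bash
echo '{"sx": [-0.002,-0.002,-0.002,-0.002,-0.002],"sy": [0.003,0.003,0.003,0.003,0.003],"sz": [0.015,0.02,0.024,0.026,0.026],"rx": [0,0,0,0,0],"ry": [0,0,0,0,0],"rz": [0,0,0,0,0],"aperture": [0,0,0,0,0]}' | python3 inch.py|egrep 'eef|contact'; echo '{"sx": [0,0,0],"sy": [0,0,0],"sz": [0.001,0.002,0.002],"rx": [0,0,0],"ry": [0,0,0],"rz": [0,0,0],"aperture": [0,0,0]}' | python3 inch.py|egrep 'eef|contact'
```

```text
eef_pos: [0.5011, 0.0527, 0.0749]
contact_force: [-0.2, 0.7, 1.8]
eef_pos: [0.5011, 0.0527, 0.0726]
contact_force: [-0.1, 0.2, 4.6]
```

```bash
echo '{"sx": [0,0,0],"sy": [0,0,0],"sz": [0.001,0.002,0.002],"rx": [0,0,0],"ry": [0,0,0],"rz": [0,0,0],"aperture": [0,0,0]}' | python3 inch.py|egrep 'eef|contact';  echo '{"sx": [0,0,0],"sy": [0,0,0],"sz": [0.001,0.002,0.002],"rx": [0,0,0],"ry": [0,0,0],"rz": [0,0,0],"aperture": [0,0,0]}' | python3 inch.py|egrep 'eef|contact'
```

```text
eef_pos: [0.5012, 0.0527, 0.071]
contact_force: [-2.6, 1.1, 7.2]
eef_pos: [0.5013, 0.0527, 0.0708]
contact_force: [-7.2, 0.5, 17.7]
```

```bash
echo '{"sx": [0,0,0,0,0,0],"sy": [0,0,0,0,0,0],"sz": [-0.01,-0.05,-0.1,-0.15,-0.15,-0.15],"rx": [0,0,0,0,0,0],"ry": [0,0,0,0,0,0],"rz": [0,0,0,0,0,0],"aperture": [0,0,0,0,0,0]}' | python3 inch.py; python3 -c "
from plant import ctrl
print(ctrl.sign_off())"
```

```text
time: 18.82
eef_pos: [0.5003, 0.0526, 0.2172]
tcp_rot: [0.668, 0.745, -0.0, -0.0]
contact_force: [0.0, -0.2, -0.0]
opening: 0.003
finger_force: 0.0
the job is handed in; nothing more can be done
None
```

I clamped the block square on the shaker, pressed the larger button to its stop and let it go, then handed the job in at about 19 s; the sign-off returned no verdict, and I took no picture after the press.

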